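# Load the spark plug cleaner, latch its lid, open the air and start it

### The job

Lay every spark plug that is on the bench in the blue cleaning box and shut its lid; then, with the latch lever fully open, swing the wire bail over so that its bar lies down in front of the keeper hook, and push the lever right over until it lies flat on the lid with the bail drawn tight under the hook. After that turn the yellow air valve a quarter turn to fully open, slide the orange safety catch fully aside and press the green start button home; leave the latch clamped, the valve open, the catch aside; do not push the tape measure about.

Things in the scene. Friction and masses are not known exactly. Their poses are not given: they have to be found in the camera images.
- box_floor (a point): Cleaning box, fixed to the bench: a blue open tank with a lid. This point is the centre of its inner floor, 10 mm above the bench. Inside 140 mm along its x by 200 mm along its y; walls 6 mm, rim 65 mm above this point. Its -x axis points to the latch side, +x to the lid's hinge side, z up.
- lid_hinge (a point): The hinge line of the box's lid: middle of the line, which runs along the box's y axis, 76 mm from the box's centre toward +x, at rim height.
- lid (a joint): Angle of the lid, rad: 0 shut, 1.57 upright, 1.75 fully open. The lid is a 10 mm thick plate 154 mm from hinge to free edge and 216 mm wide, which bears the latch in the middle of its outer side. A damped hinge: it stays where it is put above about 1.1, and below about 0.9 sinks shut by itself in 2 to 4 s; a push from behind near its free edge takes under 3 N.
- lid_edge (a point): Point on the lid's outer face, 4 mm from its free edge, 60 mm from the middle toward the box's -y: a clear place to push the lid. Its axes turn with the lid: -x to the free edge, z out of the outer face (up when the lid is shut).
- lever_pivot (a point): Pivot of the latch lever, on the lid (along the box's y axis); with the lid shut it is 21 mm above the lid's outer face and 38 mm in from the lid's free edge.
- latch_lever (a joint): Angle of the latch lever, rad: 0 closed (flat along the lid, pointing to the hinge; past centre), 1.57 standing up from the lid, 2.36 fully open (leaning out over the keeper). It stays where it is left (about 2 N at the tip moves it, up to 5 N when it draws the bail tight).
- lever_tip (a point): Red grip of the latch lever, 60 mm from its pivot; the lever is 22 mm wide (along the box's y), 10 mm thick there, and ends 7 mm past this point.
- bail_bar (a point): Middle of the cross bar of the latch's steel wire bail (the draw loop). The bar is 10 mm thick, 70 mm wide, parallel to the box's y axis. Its side wires (54 mm apart, outside the lever) hang on the lever 16 mm from the lever's pivot; bar to bail pivot 80.5 mm, so the bar passes over the lever's end.
- latch_bail (a joint): Angle of the bail on the lever, rad: 0 leaning back on its stop, 1.05 behind the lever (to the lid's hinge side), as at the start; grows as it swings over to the keeper (1.05: along the lever). It swings freely and falls under its weight: past upright it falls in front of the keeper if the lever is fully open, on top of the keeper if not.
- keeper_seat (a point): Where the middle of the bail's bar sits when hooked and tight (axes as the box). The keeper is a dark steel hook 40 mm wide at the box's latch side: an upright 5 mm to the +x side of this point, its lip reaching 3 mm to the -x side, underside 5 mm and top 9 mm above this point. It is sprung and gives up to 3 mm toward +x.
- keeper_shelf (a point): Middle of the outer (-x) edge of the steel shelf under the keeper, on its top face, 9 mm lower than the seat and 29 mm beyond it. The bail's bar falls on this shelf, in front of the keeper, and closing the lever draws it in under the lip.
- valve_pivot (a point): Pivot (vertical axis) of the air valve's handle, on top of the grey control box (160 x 100 x 200 mm high, fixed on the bench): 245 mm above the bench, half-way up the handle. Axes of the control box: x along its length away from the robot, toward the start button; y to its left.
- air_valve (a joint): Quarter-turn air valve, rad: 0 closed (handle across the brass pipe, pointing to the control box's +y), 1.57 open (handle along the pipe, pointing to the control box's -x, toward the robot). Turns anticlockwise seen from above as it opens. Stays where it is left; about 2 N at the tip.
- valve_tip (a point): Yellow grip of the valve handle, 60 mm from its pivot, half-way up; the handle is 20 mm wide, 12 mm high and ends 13 mm past this point; the pipe's top lies 22 mm below it.
- catch (a joint): Safety catch over the start button, m: 0 covers the button, 0.060 slid fully aside to the control box's +y. Rubs with about 1 N and stays where it is left.
- catch_tab (a point): The catch's upright orange tab, 24 mm along the control box's x, 10 mm along its y, 22 mm high; this point is 2 mm above its centre, 240 mm above the bench; tab top 9 mm above, catch plate 12 mm below this point. The plate is 44 mm long along y, the tab in its middle.
- start_button (a joint): Start button travel, m: 0 up, 0.006 pressed home (5 N); springs back.
- start_button_top (a point): Top centre of the green start button (28 mm across), 55 mm from the valve's pivot along the control box's x, 218 mm above the bench; the catch's plate passes 6 mm above it.
- tape_mid (a point): Yellow tape measure standing on the bench, 35 x 78 x 65 mm; its centre. Not part of the job.
- plug_1_mid (a point): Spark plug lying on its side, 82 mm long along its own y axis, about 19 mm wide and 20 mm high (the body that is gripped is 16 mm wide), 50 g. This point is its centre, half-way up (10 mm above what it lies on). Grip it across its width. Some starts lack it.
- plug_2_mid (a point): Spark plug lying on its side, 82 mm long along its own y axis, about 19 mm wide and 20 mm high (the body that is gripped is 16 mm wide), 50 g. This point is its centre, half-way up (10 mm above what it lies on). Grip it across its width. Some starts lack it.
- plug_3_mid (a point): Spark plug lying on its side, 82 mm long along its own y axis, about 19 mm wide and 20 mm high (the body that is gripped is 16 mm wide), 50 g. This point is its centre, half-way up (10 mm above what it lies on). Grip it across its width. Some starts lack it.
- plug_4_mid (a point): Spark plug lying on its side, 82 mm long along its own y axis, about 19 mm wide and 20 mm high (the body that is gripped is 16 mm wide), 50 g. This point is its centre, half-way up (10 mm above what it lies on). Grip it across its width. Some starts lack it.

How it is judged:
On the way, in this order (a step that is already met when the one before it is completed fails the run):
1. every spark plug is in the box and the lid is shut (x of plug_1_mid in the frame of box_floor between -0.07 and 0.07 m and y of plug_1_mid in the frame of box_floor between -0.1 and 0.1 m and z of plug_1_mid in the frame of box_floor between 0 and 0.062 m and x of plug_2_mid in the frame of box_floor between -0.07 and 0.07 m and y of plug_2_mid in the frame of box_floor between -0.1 and 0.1 m and z of plug_2_mid in the frame of box_floor between 0 and 0.062 m and x of plug_3_mid in the frame of box_floor between -0.07 and 0.07 m and y of plug_3_mid in the frame of box_floor between -0.1 and 0.1 m and z of plug_3_mid in the frame of box_floor between 0 and 0.062 m and x of plug_4_mid in the frame of box_floor between -0.07 and 0.07 m and y of plug_4_mid in the frame of box_floor between -0.1 and 0.1 m and z of plug_4_mid in the frame of box_floor between 0 and 0.062 m and value of joint lid below 0.05 rad), for 0.2 s.
2. with the lever still open, the bail's bar lies in front of the keeper, below its lip (value of joint lid below 0.05 rad and value of joint latch_lever above 1.2 rad and x of bail_bar in the frame of keeper_seat between -0.032 and 0.006 m and z of bail_bar in the frame of keeper_seat between -0.012 and 0.005 m), for 0.2 s.
3. the lever is pushed over flat, the bail drawn in under the keeper's lip (value of joint lid below 0.05 rad and value of joint latch_lever below 0.15 rad and z of bail_bar in the frame of keeper_seat between -0.012 and 0.005 m and x of bail_bar in the frame of keeper_seat between -0.007 and 0.006 m), for 0.2 s.
4. the air valve is fully open (value of joint air_valve above 1.4 rad), for 0.2 s.
5. the start button is pressed home with the catch slid aside (value of joint start_button above 0.0045 m and value of joint catch above 0.045 m and value of joint air_valve above 1.4 rad), for 0.05 s.
At the end, for the whole second after the job is handed in: All spark plugs lie inside the box; lid within 0.05 rad of shut; lever within 0.15 rad of flat; the bail's bar under the keeper's lip (within 7 mm of its seat along the box's x, between 12 mm below and 5 mm above it); valve past 1.4 rad; catch slid at least 45 mm; button up again (under 2 mm) (all of step 3 and x of plug_1_mid in the frame of box_floor between -0.07 and 0.07 m and y of plug_1_mid in the frame of box_floor between -0.1 and 0.1 m and z of plug_1_mid in the frame of box_floor between 0 and 0.062 m and x of plug_2_mid in the frame of box_floor between -0.07 and 0.07 m and y of plug_2_mid in the frame of box_floor between -0.1 and 0.1 m and z of plug_2_mid in the frame of box_floor between 0 and 0.062 m and x of plug_3_mid in the frame of box_floor between -0.07 and 0.07 m and y of plug_3_mid in the frame of box_floor between -0.1 and 0.1 m and z of plug_3_mid in the frame of box_floor between 0 and 0.062 m and x of plug_4_mid in the frame of box_floor between -0.07 and 0.07 m and y of plug_4_mid in the frame of box_floor between -0.1 and 0.1 m and z of plug_4_mid in the frame of box_floor between 0 and 0.062 m and value of joint air_valve above 1.4 rad and value of joint catch above 0.045 m and value of joint start_button below 0.002 m); the robot touches nothing.
It fails at once if the tape measure is moved by more than 4 cm (distance of tape_mid from where it was at the start of the episode above 0.04 m).
Of plug_1, plug_2, plug_3, plug_4 only 2 to 4 are there at a start; the rules pass over those that are not, and their reading is None.
At some moment in a run one of plug_1, plug_2, plug_3, plug_4 may be knocked a few centimetres aside while the robot is not near it.
Once in a run the grip may slacken for a moment while it holds something.
It also fails if it takes over 208 s, if anything falls off the work surface, if the arm or the gripper's body presses on something with over 40 N, if the wrist force passes 120 N, or if a joint passes its speed limit or range.

### The arm

A 6-joint arm with a two-finger parallel gripper is mounted at the origin on the work surface; the furniture and walls round the work are solid. World frame = base frame: x ahead of the robot, y to its left, z up, the work surface at z = 0. Lengths are in m, angles in rad, forces in N, time in s.
With the tool pointing down it reaches from about 0.35 to 0.8 m from the base axis. Payload 7.3 kg.
Tool frame: the origin (TCP) lies between the finger pads; the fingertips stand 25 mm ahead of it and the grasp point (between the pads) lies 6 mm ahead of it (r.tip_extent is the distance from the TCP to the fingertips, in m); z points along the fingers, y is the line along which they close (so a half turn about z gives the same grasp; the last joint's range is limited). The gripper opens to 85 mm and grips with 20 to 120 N. Pads are 22 mm wide; open, the fingers measure 114 mm over their backs; the gripper's body (76 mm by 85 mm) begins 54 mm behind the grasp point. The pads swing forward as they close: fully open they stand 13 mm farther back than shut.
Start: joints at [1.156, 0.342, 1.524, -0, 1.275, -0.146], TCP at [0.139, 0.506, 0.256] pointing down, gripper open.
Joint ranges: [-2.53, 2.53], [-0.77, 2.02], [0.04, 2.7], [-1, 4.14], [0.28, 2.66], [-3.11, 3.11]. Speed limits (rad/s): [2.57, 2.57, 3.14, 3.14, 3.14, 3.14].

### API

Orientations are given as a unit quaternion [x, y, z, w].
In Python, from workcell import r, command_gripper, optics gives the robot as it stands. The module is installed in compiled form; this text tells all that it offers. Calls block until the motion is done:
- r.reach(position, orientation): joint-space move of the TCP to a pose.
- r.move_straight(position, orientation=None, speed=0.15, max_force=None): straight line of the TCP; orientation=None keeps the orientation; speed is the mean speed in m/s. With max_force (N) it stops when the force on the tool has changed by that much, and returns True; else False.
- r.movej(angles): joint-space move.
- command_gripper(opening, force=None): finger opening in m; force is the grip in N (None keeps the last); returns when the fingers have stopped.
- r.hold(seconds).
- r.solve_ik(position, orientation): joint angles nearest the present ones, or None.
- r.read_state(): the state.
- optics.get_image(name): name is "scene" or "top"; returns (picture, depth): 384x512x3 uint8, red, green, blue; 384x512 float32, m along the optical axis (not along the pixel's ray), 0 where there is no reading.
- optics.camera_model(name): a dict with "K" (3x3 intrinsics, pixels), "k1" (the pictures are not rectified: a ray, as slopes to the right and down, at radius r is drawn at 1 + k1 r^2 times it, then the intrinsics apply), "R" (3x3) and "t" (3): a world point X has camera coordinates R X + t. Camera axes: x right, y down, z forward; pixel columns grow to the right and rows downward; lengths in m; the calibration is good to about 2 mm. A picture is of the moment at which its call begins. camera_model takes no time and is no camera call.
A pose or a line that the arm cannot do raises r.PlanningError and nothing moves.
- r.finish_job(): hands the job in; it is judged then, once.
The state is a dict: "time_s": time; "joint_positions": joint angles; "dq": joint speeds; "tau": joint torques, N m; "eef_pos": TCP position; "eef_rot": TCP orientation; "contact_force": force on the tool from outside, world axes, zero at the start; "torque": the same for the moment, N m; "grip_width": finger opening in m; "grip_force": force on a finger pad.
Only numpy, scipy, OpenCV 4.12 (cv2) and the standard library are available. Lean on these libraries where they do the work, as an engineer would, in place of code of your own. Each camera call takes 0.05 s, during which the arm holds its last target. There are 200 camera calls.

## Working session

There is one attempt and no reset: what is moved stays moved. The work goes in short steps, each a Python script; the robot and the scene stay as the last script left them, time stands still between calls to the robot, and variables do not carry over. Pictures are saved under pics/ and viewed, at most 16 in all, crops included, and the job is handed in when it is done.

```bash
mkdir -p pics; cat > h.py <<'E'
import numpy as np, cv2
from workcell import r, command_gripper, optics
def cloud(name):
    im,d=optics.get_image(name); m=optics.camera_model(name)
    K=np.array(m["K"]);h,w=d.shape
    v,u=np.mgrid[:h,:w].astype(float)
    pts=np.stack([u.ravel(),v.ravel()],1)[:,None]
    n=cv2.undistortPoints(pts,K,np.array([m["k1"],0,0,0,0.])).reshape(h,w,2)
    ray=np.dstack([n,np.ones((h,w))])
    R=np.array(m["R"]);t=np.array(m["t"])
    P=(ray*d[...,None]-t)@R
    P[d==0]=np.nan
    return im,d,P,ray@R,-R.T@t   # world pts, ray dirs, centre
def save(im,n): cv2.imwrite(f"pics/{n}.png",cv2.cvtColor(im,cv2.COLOR_RGB2BGR))
E
python3 - <<'E'
from h import *
for n in("scene","top"):
    im,d,P,ray,c=cloud(n); save(cv2.resize(im,None,fx=1.5,fy=1.5),n+"0"); np.savez(n+"0.npz",im=im,P=P,ray=ray,c=c); print(n,c)
s=r.read_state(); print(s["time_s"],s["eef_rot"],r.tip_extent)
E
```

```text
scene [-0.02815195 -0.79264197  0.58804283]
top [ 0.26246805 -0.03498084  1.20409952]
0.1 [ 1.33982197e-01  9.90983485e-01 -6.88422011e-04 -1.71500925e-04] 0.025
```

View pics/scene0.png

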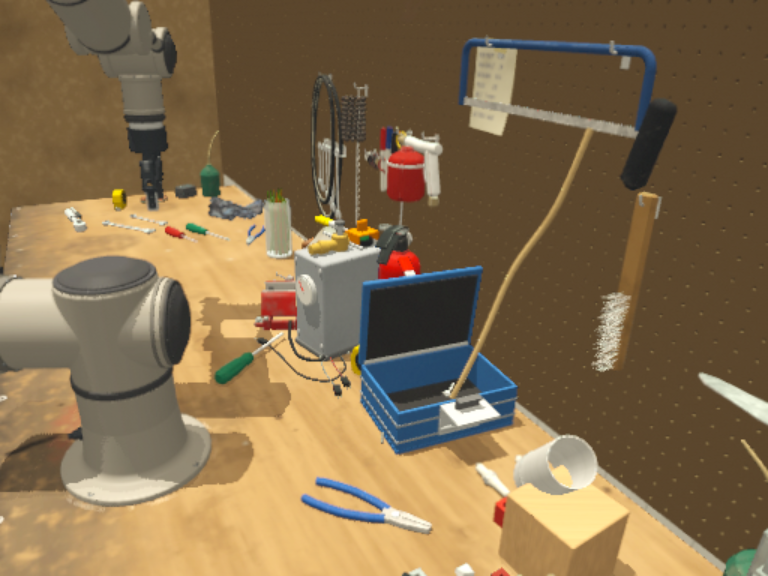

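View pics/top0.png

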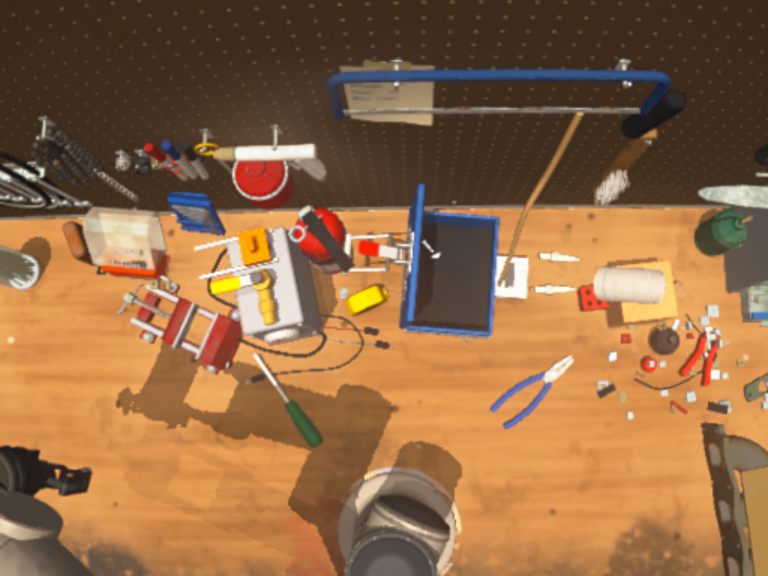

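```bash
python3 - <<'E'
from h import *
t=np.load("top0.npz"); s=np.load("scene0.npz")
# crop top: orig cols 120..480 rows 110..250
a=cv2.resize(t["im"][125:245,225:425],None,fx=4,fy=4,interpolation=cv2.INTER_CUBIC); save(a,"c1")
b=cv2.resize(t["im"][125:245,70:270],None,fx=4,fy=4,interpolation=cv2.INTER_CUBIC); save(b,"c2")
P=t["P"]
np.set_printoptions(precision=3,suppress=True)
for (u,v) in [(578,115),(555,170),(530,220),(510,265),(502,283),(515,290),(555,257),(553,289),(430,247),(370,248),(395,255),(450,275),(540,385),(370,298),(210,243),(230,285),(255,245),(635,285),(590,297)]:
    print((u,v),P[int(v/1.5),int(u/1.5)])
E
```

```text
(578, 115) [ 0.575 -0.231  0.482]
(555, 170) [ 0.599 -0.263  0.209]
(530, 220) [ 0.571 -0.257  0.002]
(510, 265) [ 0.468 -0.203  0.092]
(502, 283) [ 0.436 -0.186  0.096]
(515, 290) [ 0.427 -0.213  0.071]
(555, 257) [ 0.495 -0.298  0.019]
(553, 289) [ 0.437 -0.291  0.016]
(430, 247) [ 0.519 -0.065  0.01 ]
(370, 248) [0.472 0.032 0.225]
(395, 255) [ 0.465 -0.006  0.196]
(450, 275) [ 0.466 -0.104  0.006]
(540, 385) [ 0.261 -0.267 -0.003]
(370, 298) [0.418 0.043 0.06 ]
(210, 243) [0.488 0.288 0.206]
(230, 285) [0.412 0.241 0.249]
(255, 245) [0.479 0.209 0.226]
(635, 285) [ 0.42  -0.398  0.157]
(590, 297) [ 0.417 -0.357  0.029]
```

View pics/c1.png

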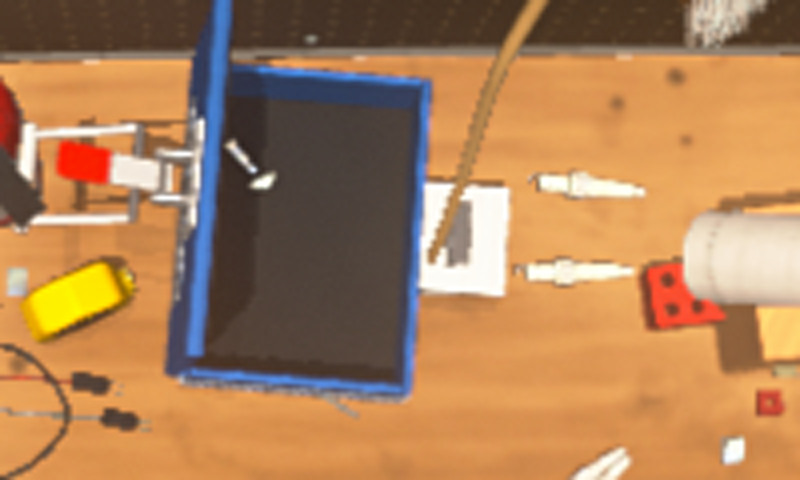

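View pics/c2.png

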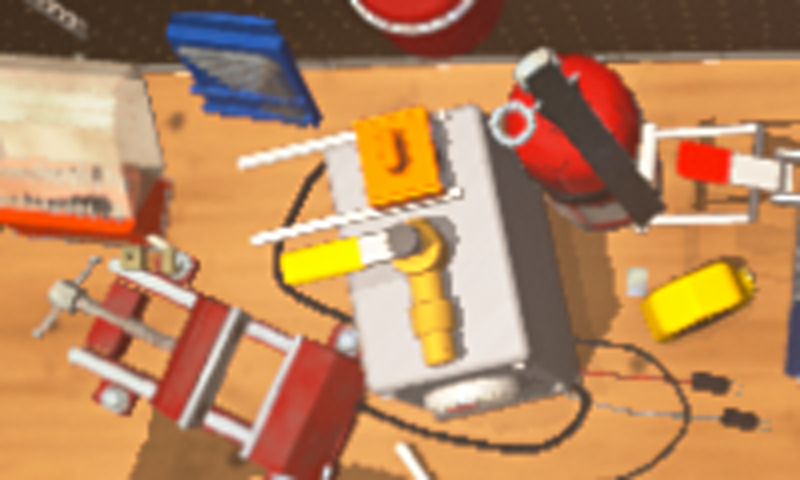

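```bash
python3 - <<'E'
from h import *
np.set_printoptions(precision=3,suppress=True,linewidth=150)
s=np.load("scene0.npz"); t=np.load("top0.npz")
b=cv2.resize(s["im"][215:305,230:350],None,fx=6,fy=6,interpolation=cv2.INTER_CUBIC); save(b,"c3")
P=s["P"]
for (u,v) in [(587,145),(570,190),(550,230),(530,255),(515,275),(500,310),(480,340),(465,365),(455,388),(452,393)]:
    w=P[int(v/1.5),int(u/1.5)-3:int(u/1.5)+4]; print((u,v),w[np.argmin(np.linalg.norm(w-s["c"],axis=1))])
P=t["P"]
# heights in box near white patch
print(P[155:172:2,278:296:2,2])
im=t["im"].astype(int); 
hsv=cv2.cvtColor(t["im"],cv2.COLOR_RGB2HSV)
def mean(m,n): print(n,m.sum(),np.nanmean(P[m],0),np.nanmin(P[m],0),np.nanmax(P[m],0))
H,S,V=[hsv[...,i].astype(int) for i in range(3)]
z=P[...,2]
roi=np.zeros(z.shape,bool);roi[130:240,255:345]=1
blue=(H>100)&(H<125)&(S>120)&roi
mean(blue&(abs(z-.073)<.012),"rim"); 
m=(blue&(abs(z-.073)<.012)).astype(np.uint8)
print(cv2.minAreaRect(P[m>0][:,:2].astype(np.float32)))
E
```

```text
(587, 145) [ 0.569 -0.236  0.463]
(570, 190) [ 0.557 -0.229  0.404]
(550, 230) [ 0.599 -0.176  0.327]
(530, 255) [ 0.522 -0.206  0.309]
(515, 275) [ 0.506 -0.201  0.28 ]
(500, 310) [ 0.489 -0.196  0.228]
(480, 340) [ 0.47  -0.194  0.183]
(465, 365) [ 0.45  -0.19   0.143]
(455, 388) [ 0.437 -0.186  0.106]
(452, 393) [ 0.435 -0.186  0.096]
[[0.227 0.226 0.009 0.007 0.005 0.012 0.008 0.008 0.008]
 [0.224 0.226 0.004 0.009 0.01  0.007 0.01  0.011 0.007]
 [0.225 0.225 0.009 0.008 0.006 0.012 0.009 0.007 0.008]
 [0.225 0.212 0.006 0.011 0.005 0.008 0.014 0.009 0.008]
 [0.229 0.215 0.009 0.008 0.01  0.011 0.007 0.008 0.009]
 [0.227 0.212 0.01  0.009 0.005 0.009 0.008 0.007 0.009]
 [0.227 0.214 0.007 0.008 0.014 0.009 0.006 0.01  0.011]
 [0.229 0.216 0.007 0.007 0.011 0.011 0.013 0.015 0.004]
 [0.228 0.214 0.01  0.007 0.009 0.011 0.015 0.008 0.006]]
rim 319 [ 0.462 -0.136  0.072] [ 0.35  -0.185  0.061] [ 0.567 -0.028  0.08 ]
((0.45898544788360596, -0.10756180435419083), (0.1403495967388153, 0.2103445827960968), 84.49751281738281)
```

View pics/c3.png

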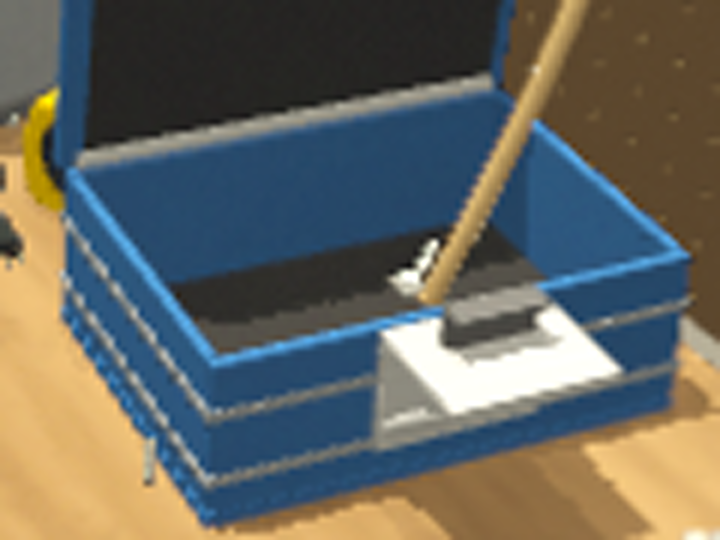

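```bash
cat >> h.py <<'E'
def q(phi):
    a=(phi+np.pi/2)/2; return [np.cos(a),np.sin(a),0.,0.]
def plane(ray,c,z): return c+ray*((z-c[2])/ray[...,2:3])
def hsvmask(im,lo,hi):
    return cv2.inRange(cv2.cvtColor(im,cv2.COLOR_RGB2HSV),np.array(lo),np.array(hi))>0
def blob(mask,W):
    """largest component -> centroid, main axis angle, minAreaRect, in world plane points W"""
    n,l,st,_=cv2.connectedComponentsWithStats(mask.astype(np.uint8))
    if n<2: return None
    p=W[l==1+np.argmax(st[1:,4])][:,:2].astype(np.float32)
    e,v=np.linalg.eigh(np.cov(p.T)); a=v[:,1]
    return p.mean(0),np.arctan2(a[1],a[0]),cv2.minAreaRect(p),len(p)
E
python3 - <<'E'
from h import *
np.set_printoptions(precision=4,suppress=True,linewidth=150)
t=np.load("top0.npz"); im,P,ray,c=t["im"],t["P"],t["ray"],t["c"]; z=P[...,2]
def line(pts): 
    v=cv2.fitLine(np.array(pts,np.float32),cv2.DIST_HUBER,0,.001,.001).ravel(); 
    a=np.degrees(np.arctan2(v[1],v[0])); return v[2:],a
W=plane(ray,c,.075)
blue=hsvmask(im,(98,110,40),(128,255,255))
# latch-side outer edge: rightmost blue px per row
L=[W[v,np.where(blue[v,300:345])[0].max()+300][:2] for v in list(range(152,168))+list(range(202,219))]
F=[W[np.where(blue[135:165,u])[0].min()+135,u][:2] for u in range(290,325)]
N=[W[np.where(blue[205:230,u])[0].min()+205,u][:2] for u in range(285,320)]
for n,x in(("latch outer",L),("far outer",F),("near inner",N)): print(n,*line(x))
# plugs
W=plane(ray,c,.010)
pm=np.zeros(z.shape,bool)
for n,(u0,u1,v0,v1) in {"A":(352,392,162,178),"B":(350,388,184,200)}.items():
    m=np.zeros(z.shape,bool); m[v0:v1,u0:u1]=hsvmask(im,(0,0,170),(40,95,255))[v0:v1,u0:u1]
    print(n,blob(m,W))
# control box top
g=hsvmask(im,(0,0,90),(180,50,220))&(abs(z-.2)<.02); g[:,:150]=0;g[:,225:]=0
print("ctrl",blob(g,plane(ray,c,.2)))
y=hsvmask(im,(24,170,120),(34,255,255)); 
m=y.copy(); m[:]=0; m[180:200,138:161]=y[180:200,138:161]; print("handle",blob(m,plane(ray,c,.251)), np.nanmedian(z[m]))
m[:]=0; m[190:220,225:260]=y[190:220,225:260]; print("tape",blob(m,plane(ray,c,.065)),np.nanmax(z[m]))
o=hsvmask(im,(8,180,150),(20,255,255)); o[:,:155]=0;o[:,185:]=0
o2=o&(z>.238); print("orange",blob(o,plane(ray,c,.228)),"tab",blob(o2,plane(ray,c,.249)))
W=plane(ray,c,.25); print("knob",W[125+60,70+101])
E
```

```text
latch outer [ 0.4542 -0.1766] -5.3900585
far outer [ 0.5622 -0.1103] 84.61351
near inner [ 0.3559 -0.1191] 84.011475
A (array([ 0.4967, -0.3035], dtype=float32), np.float64(1.4715611584944681), ((0.49682846665382385, -0.3063111901283264), (0.07332275062799454, 0.017107151448726654), 89.52483367919922), 113)
B (array([ 0.4363, -0.2921], dtype=float32), np.float64(1.5579262504521372), ((0.4361138343811035, -0.29385003447532654), (0.08141978085041046, 0.01403767615556717), 89.4116439819336), 115)
ctrl (array([0.4048, 0.1664], dtype=float32), np.float64(2.9769084620511554), ((0.41540104150772095, 0.16393211483955383), (0.0841909646987915, 0.17882879078388214), 71.34019470214844), 242)
handle (array([0.4125, 0.248 ], dtype=float32), np.float64(1.779224129719516), ((0.4124314785003662, 0.2480100691318512), (0.018500804901123047, 0.0446476973593235), 13.189417839050293), 155) 0.24941684907953948
tape (array([0.4143, 0.0516], dtype=float32), np.float64(2.0057153669170145), ((0.41438332200050354, 0.05158155411481857), (0.02823268435895443, 0.053598783910274506), 24.397205352783203), 212) 0.06828201701254015
orange (array([0.4798, 0.2127], dtype=float32), np.float64(-2.9301491503440884), ((0.47719627618789673, 0.21107730269432068), (0.05476619675755501, 0.04370327293872833), 13.268014907836914), 323) tab (array([0.4763, 0.2108], dtype=float32), np.float64(-2.929478211895606), ((0.47652557492256165, 0.21086305379867554), (0.025087662041187286, 0.008581780828535557), 12.814727783203125), 43)
knob [0.4232 0.1997 0.25  ]
```

```bash
cat >> h.py <<'E'
ang=np.radians(84.6); ex=np.array([np.cos(ang),np.sin(ang)]); ey=np.array([-ex[1],ex[0]]); C=np.array([.4573,-.1005])
def B(x,y,z): return [*(C+x*ex+y*ey),z]
def tob(p): d=np.asarray(p)[...,:2]-C; return np.stack([d@ex,d@ey,np.asarray(p)[...,2]],-1)
E
python3 - <<'E'
from h import *
np.set_printoptions(precision=3,suppress=True)
t=np.load("top0.npz"); im,P=t["im"],t["P"]
red=hsvmask(im,(0,180,150),(6,255,255)); m=red*0; m[155:175,238:255]=red[155:175,238:255]
p=tob(P[m>0]); print("lever red",np.nanmedian(p,0),np.nanmin(p,0),np.nanmax(p,0))
q_=P[140:180,190:240]; print("exting",np.nanpercentile(q_[...,2],[50,90,99]))
sh=hsvmask(im,(0,0,180),(180,40,255)); sh[:,:333]=0; sh[:,355:]=0; sh[:165]=0; sh[:,:]&=True
sh[202:]=0; p=tob(P[sh]); print("shelf",np.nanmedian(p,0),np.nanpercentile(p,2,axis=0),np.nanpercentile(p,98,axis=0))
p=tob(P[175:190,336:343]).reshape(-1,3); print("keeper",np.nanpercentile(p,[10,50,90],axis=0))
r.move_straight([.139,.506,.40]); command_gripper(0.04,40)
r.reach([.40,-.10,.40],q(0))
r.reach([.47,-.13,.27],q(0))
print(r.read_state()["joint_positions"],r.read_state()["time_s"])
hit=r.move_straight([.47,-.28,.27],speed=.05,max_force=6)
s=r.read_state();print("hit",hit,s["eef_pos"],s["contact_force"],s["time_s"])
im,d,P,ray,c=cloud("scene"); save(cv2.resize(im[100:340,160:480],None,fx=2.4,fy=2.4),"s1")
E
```

```text
lever red [ 0.135 -0.002  0.223] [ 0.121 -0.034 -0.   ] [0.155 0.009 0.232]
exting [0.192 0.261 0.266]
shelf [-0.117  0.002  0.073] [-0.133 -0.037  0.069] [-0.085  0.032  0.082]
keeper [[-0.107 -0.016  0.081]
 [-0.1   -0.003  0.091]
 [-0.087  0.011  0.146]]
[-0.426  0.262  1.598  0.     1.282 -0.427] 4.7167
hit False [ 0.47 -0.28  0.27] [-0.33   0.076 -0.864] 7.8667
```

View pics/s1.png

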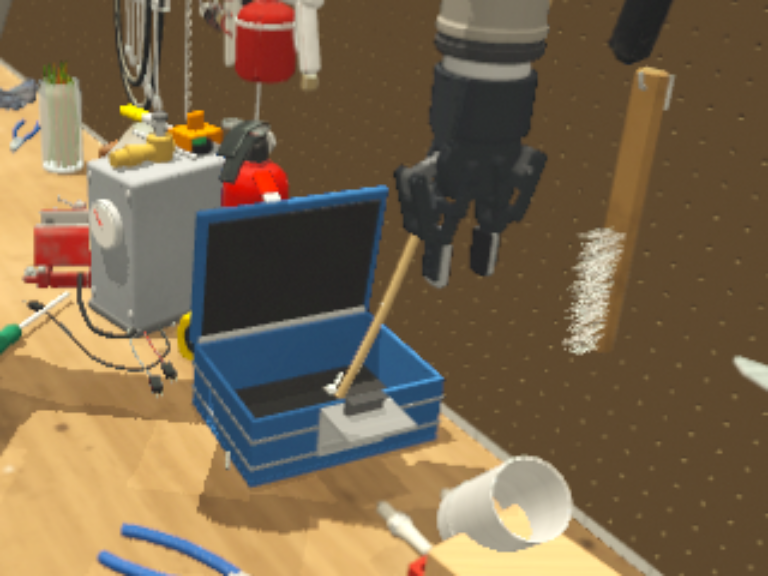

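```bash
cat >> h.py <<'E'
def plugs():
    im,d,P,ray,c=cloud("top"); W=plane(ray,c,.010)
    m=hsvmask(im,(0,0,170),(40,95,255)); X=W[...,0];Y=W[...,1]
    m&=(X>.36)&(X<.58)&(Y<-.235)&(Y>-.345)
    n,l,st,_=cv2.connectedComponentsWithStats(cv2.dilate(m.astype(np.uint8),np.ones((3,3),np.uint8)))
    out=[]
    for i in range(1,n):
        k=(l==i)&m
        if k.sum()<60: continue
        b=blob(k,W); (cx,cy),(w,h),a=b[2]; a=np.radians(a if w>h else a+90)
        out.append((cx,cy,(b[1]+np.pi)%np.pi,max(w,h),b[3]))
    return im,out
E
python3 - <<'E'
from h import *
r.move_straight([.40,-.15,.27],speed=.3)
im,o=plugs(); print(o)
cx,cy,a,_,_=min(o)
phi=a-np.pi/2
r.reach([cx,cy,.15],q(phi)); 
print(r.move_straight([cx,cy,.0285],speed=.08,max_force=8)); command_gripper(0.0,50)
s=r.read_state(); print(s["eef_pos"],s["grip_width"],s["grip_force"])
r.move_straight([cx,cy,.17]); r.hold(.3)
s=r.read_state(); print(s["grip_width"],s["grip_force"],s["time_s"])
E
```

```text
[(0.5006208419799805, -0.2896561622619629, np.float64(3.035563308387318), 0.1540723294019699, 1562), (0.37268948554992676, -0.27898290753364563, np.float64(2.309260389238583), 0.044088613241910934, 134)]
False
[ 0.37269737 -0.27898176  0.02853533] -9.491361938329005e-05 0.0
0.0003190210893425634 0.0 13.0833
```

```bash
python3 - <<'E'
from h import *
command_gripper(.04)
r.reach([.36,.02,.33],q(0))
im,o=plugs(); print(o); save(cv2.resize(im[110:250,225:425],None,fx=4,fy=4),"t1")
E
```

```text
[(0.496817946434021, -0.3075808584690094, np.float64(1.4738993534124933), 0.07078337669372559, 112), (0.45794937014579773, -0.24129609763622284, np.float64(3.0982181771102937), 0.0735911950469017, 117)]
```

View pics/t1.png

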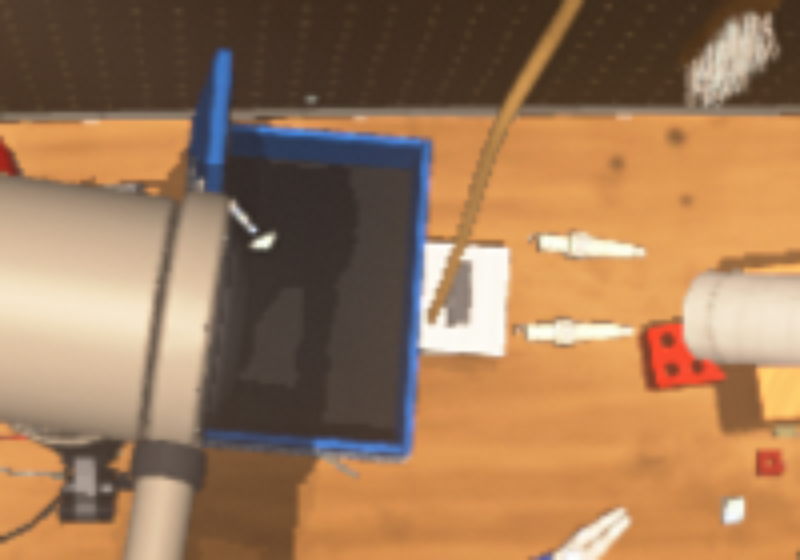

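```bash
sed -i 's/m&=(X>.36).*/m\&=(X>.39)\&(X<.58)\&(Y<-.235)\&(Y>-.35)\&(P[...,2]<.045)/' h.py
cat >> h.py <<'E'
def pick(cx,cy,a):
    phi=a-np.pi/2
    r.reach([cx,cy,.15],q(phi)); 
    print(r.move_straight([cx,cy,.0285],speed=.08,max_force=10)); command_gripper(0.0,50)
    s=r.read_state(); print(s["eef_pos"],s["grip_width"],s["grip_force"])
    r.move_straight([cx,cy,.17]); r.hold(.3)
    s=r.read_state(); print(s["grip_width"],s["grip_force"],s["time_s"]); return s["grip_width"]
E
python3 - <<'E'
from h import *
im,o=plugs(); print(o)
o=[k for k in o if .05<k[3]<.1 and abs(k[2]-1.57)<.6]; k=min(o)
if pick(*k[:3])>.008:
    p=B(-.005,.04,.17); a=ang-np.pi/2
    r.move_straight(p,q(a),speed=.2); r.hold(.1); print(r.read_state()["grip_width"])
    p[2]=.045; print(r.move_straight(p,speed=.1,max_force=10)); print(r.read_state()["grip_width"]); command_gripper(.04)
    p[2]=.2; r.move_straight(p,speed=.2)
r.reach([.36,.02,.33],q(0))
im,o=plugs(); print(o); save(cv2.resize(im[110:250,225:425],None,fx=4,fy=4),"t2")
print(r.read_state()["time_s"])
E
```

```text
[(0.496817946434021, -0.3075808584690094, np.float64(1.468808317805295), 0.07078337669372559, 112), (0.43608370423316956, -0.2966076135635376, np.float64(1.5646701117837392), 0.07590322196483612, 112)]
False
[ 0.43637895 -0.29682294  0.02902958] 0.014716493266247466 49.39490854740143
0.014800780188059868 48.817099928855896 19.7167
0.014536491430704535
False
0.014681832420774121
[(0.496817946434021, -0.3075808584690094, np.float64(1.471114948527636), 0.07078337669372559, 111)]
24.4583
```

View pics/t2.png

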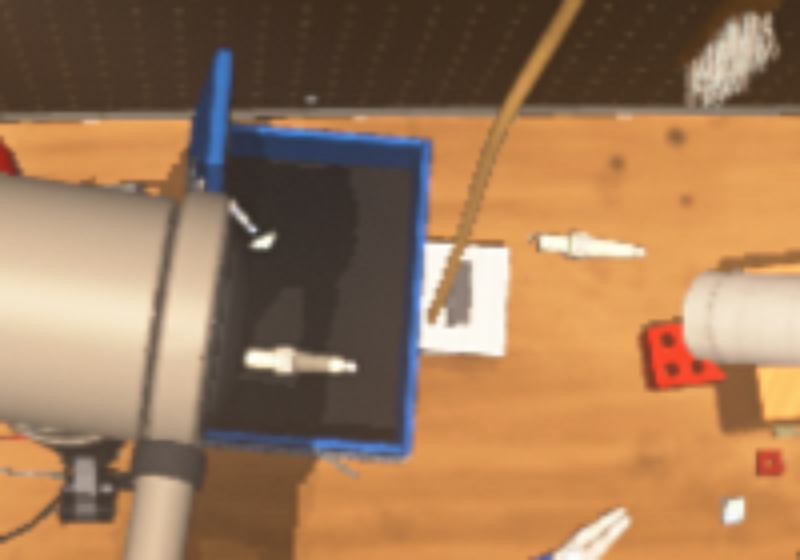

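```bash
python3 - <<'E'
from h import *
np.set_printoptions(precision=3,suppress=True)
im,o=plugs(); k=min(o); print(k)
if pick(k[0],k[1]+.003,k[2])>.008:
    p=B(-.005,-.015,.17); a=ang-np.pi/2
    r.move_straight(p,q(a),speed=.2); r.hold(.1); print(r.read_state()["grip_width"])
    p[2]=.045; print(r.move_straight(p,speed=.1,max_force=10)); print(r.read_state()["grip_width"]); command_gripper(.04)
    p[2]=.2; r.move_straight(p,speed=.2)
r.reach([.40,-.10,.40],q(0)); r.movej([-1.3,.2,1.5,0,1.3,-1.3])
im,d,P,ray,c=cloud("top"); save(cv2.resize(im[110:250,130:430],None,fx=2.6,fy=2.6),"t3")
blue=hsvmask(im,(98,110,40),(128,255,255)); p=tob(P[blue&(P[...,2]>.09)&(P[...,1]<.05)&(P[...,0]<.59)])
for lo in (.1,.13,.16,.19,.22): 
    k=p[(p[:,2]>lo)&(p[:,2]<=lo+.03)]; print(lo,len(k),np.nanpercentile(k,[5,50,95],axis=0).round(3).tolist() if len(k) else "")
print(r.read_state()["time_s"])
E
```

```text
(0.496817946434021, -0.3075808584690094, np.float64(1.471114948527636), 0.07078337669372559, 111)
False
[ 0.497 -0.305  0.029] 0.014675471489311491 49.83440279960632
0.014634399619711023 49.236438274383545 29.3667
0.014652780374054162
False
0.015076445745467713
0.1 4 [[0.076, -0.096, 0.125], [0.077, -0.091, 0.128], [0.077, -0.088, 0.128]]
0.13 0 
0.16 1 [[0.07, -0.05, 0.187], [0.07, -0.05, 0.187], [0.07, -0.05, 0.187]]
0.19 38 [[0.067, -0.103, 0.202], [0.068, -0.047, 0.212], [0.069, 0.099, 0.218]]
0.22 367 [[0.058, -0.099, 0.223], [0.062, -0.001, 0.227], [0.066, 0.094, 0.23]]
35.775
```

View pics/t3.png

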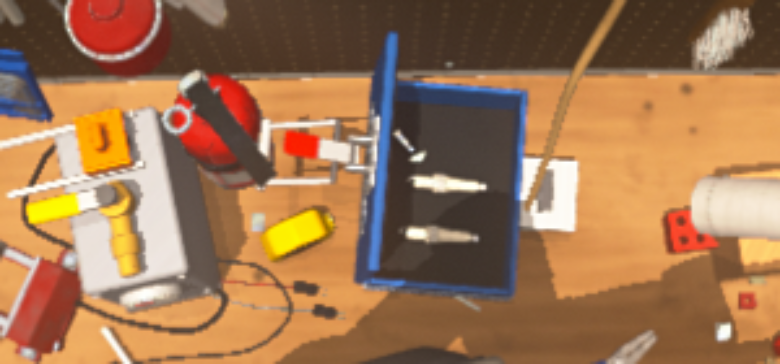

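```bash
python3 - <<'E'
from h import *
np.set_printoptions(precision=3,suppress=True)
a=ang-np.pi/2
r.reach([.40,-.10,.40],q(a)); command_gripper(0.0)
r.reach(B(.14,.085,.40),q(a))
r.move_straight(B(.14,.085,.23),speed=.15,max_force=10)
for th in np.arange(1.5,.64,-.1):
    x=.076-np.cos(th)*.135+.019*np.sin(th); z=.075+np.sin(th)*.135+.019*np.cos(th)
    if r.move_straight(B(x,.085,z+.025),speed=.06,max_force=25): print("stop",th)
s=r.read_state(); print(s["contact_force"],s["time_s"])
r.move_straight(B(x,.085,.30),speed=.2)
r.reach([.36,.12,.40],q(a)); r.movej([1.0,.1,1.5,0,1.3,1.0]); r.hold(1.)
im,d,P,ray,c=cloud("top"); i2,*_=cloud("scene")
np.savez("t4.npz",im=im,P=P,ray=ray,c=c)
save(np.vstack([cv2.resize(im[120:240,230:370],(700,300)),cv2.resize(i2[150:310,210:370],(700,300))]),"t4")
print(r.read_state()["time_s"])
E
```

```text
[-0.733 -0.555  0.07 ] 43.7917
47.9083
```

View pics/t4.png

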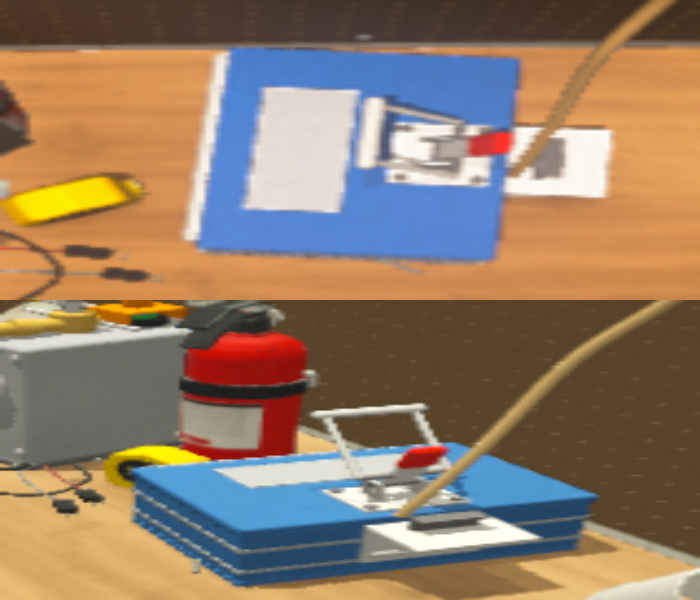

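```bash
python3 - <<'E'
from h import *
np.set_printoptions(precision=4,suppress=True)
t=np.load("t4.npz"); im,P,ray,c=t["im"],t["P"],t["ray"],t["c"]; b=tob(P)
red=hsvmask(im,(0,150,120),(8,255,255))&(b[...,0]<0)&(b[...,0]>-.14)&(abs(b[...,1])<.05)
print("red",np.nanpercentile(b[red],[5,50,95],axis=0),red.sum())
wh=hsvmask(im,(0,0,120),(180,60,255))&(b[...,2]>.12)&(abs(b[...,0])<.12)&(abs(b[...,1])<.06)
p=b[wh]; print(len(p),np.nanpercentile(p,[5,50,95],axis=0)); k=p[p[:,2]>p[:,2].max()-.02]; print("bar",np.median(k,0),k.min(0),k.max(0))
i2,d,P,ray,c=cloud("scene"); b=tob(P)
wh=hsvmask(i2,(0,0,120),(180,70,255))&(b[...,2]>.12)&(abs(b[...,0])<.12)&(abs(b[...,1])<.06)
p=b[wh]; k=p[p[:,2]>np.sort(p[:,2])[-1]-.02]; print("bar2",np.median(k,0),k.min(0),k.max(0),len(k))
red=hsvmask(i2,(0,150,100),(8,255,255))&(abs(b[...,0]+.06)<.06)&(abs(b[...,1])<.05); print("red2",np.nanpercentile(b[red],[5,50,95],axis=0))
E
```

```text
red [[-0.0695 -0.0113  0.1423]
 [-0.0622 -0.0017  0.1589]
 [-0.0552  0.0061  0.1694]] 61
246 [[-0.0534 -0.0314  0.1218]
 [-0.011  -0.0029  0.1757]
 [ 0.0014  0.0267  0.1912]]
bar [-0.0027 -0.0032  0.1879] [-0.0134 -0.0363  0.174 ] [0.0025 0.0321 0.1934]
bar2 [-0.0047 -0.0018  0.1883] [-0.016  -0.0371  0.1728] [0.0032 0.0316 0.1928] 129
red2 [[-0.0712 -0.0093  0.1415]
 [-0.0675  0.0001  0.1559]
 [-0.0606  0.0072  0.1675]]
```

```bash
python3 - <<'E'
from h import *
np.set_printoptions(precision=4,suppress=True)
a=ang-np.pi/2
r.reach(B(-.033,0,.32),q(a)); 
r.move_straight(B(-.033,0,.144+.025),speed=.1,max_force=6); print(r.read_state()["contact_force"])
print(r.move_straight(B(-.068,0,.140+.025),speed=.03,max_force=12)); s=r.read_state(); print(tob(s["eef_pos"]),s["contact_force"])
r.move_straight(B(-.050,0,.145+.025),speed=.1); r.move_straight(B(-.050,0,.30),speed=.2)
r.reach([.36,.12,.40],q(a))
r.movej([1.0,.1,1.5,0,1.3,1.0])
im,d,P,ray,c=cloud("scene"); b=tob(P)
wh=hsvmask(im,(0,0,120),(180,70,255))&(b[...,2]>.12)&(abs(b[...,0])<.12)&(abs(b[...,1])<.06)
p=b[wh]; k=p[p[:,2]>p[:,2].max()-.02]; print("bar",np.median(k,0),k.min(0),k.max(0),len(k))
red=hsvmask(im,(0,150,100),(8,255,255))&(abs(b[...,0]+.06)<.06)&(abs(b[...,1])<.05); print("red",np.nanmedian(b[red],axis=0))
print(r.read_state()["time_s"])
E
```

```text
[0.3892 0.6121 0.2817]
True
[-0.063   0.0001  0.1653] [1.9235 3.0004 4.6717]
bar [-0.0333  0.0001  0.1975] [-0.039  -0.0361  0.182 ] [-0.0251  0.0318  0.2017] 126
red [-0.0846  0.0029  0.1494]
56.5833
```

```bash
python3 - <<'E'
from h import *
np.set_printoptions(precision=4,suppress=True)
a=ang-np.pi/2
r.reach(B(.02,0,.32),q(a)); 
r.move_straight(B(.02,0,.180+.025),speed=.15,max_force=6)
print(r.move_straight(B(-.052,0,.183+.025),speed=.05,max_force=10)); s=r.read_state(); print(tob(s["eef_pos"]),s["contact_force"])
r.hold(.5)
r.move_straight(B(0,0,.30),speed=.2)
r.reach([.36,.12,.40],q(a)); r.movej([1.0,.1,1.5,0,1.3,1.0])
im,d,P,ray,c=cloud("top"); i2,*_=cloud("scene")
save(np.vstack([cv2.resize(im[140:220,260:380],(750,300)),cv2.resize(i2[215:295,240:360],(750,300))]),"t5")
b=tob(P); wh=hsvmask(im,(0,0,100),(180,60,255))
for x in np.arange(-.14,-.05,.006):
    m=wh&(abs(b[...,0]-x)<.003)&(abs(b[...,1])<.034); print(round(x,3),np.nanmedian(b[m][:,2]) if m.any() else 0,end="; ")
red=hsvmask(im,(0,150,100),(8,255,255))&(abs(b[...,0]+.06)<.06)&(abs(b[...,1])<.05); print("red",np.nanmedian(b[red],axis=0))
print(r.read_state()["time_s"])
E
```

```text
False
[-0.0517  0.      0.208 ] [-0.0083 -0.2934 -0.1458]
-0.14 0; -0.134 0.0720055400145306; -0.128 0.08018527286770952; -0.122 0.08126261456915577; -0.116 0.07362362436191199; -0.11 0.07381994845462458; -0.104 0.09002100166236407; -0.098 0.09021479045756997; -0.092 0.07456648352545175; -0.086 0.07559866198002771; -0.08 0.10131163408900332; -0.074 0.10651735741460255; -0.068 0.0878851618908764; -0.062 0.10019221699946368; -0.056 0.11842606976102518; -0.05 0.09935813947308293; red [-0.0772 -0.0016  0.1488]
64.9417
```

View pics/t5.png

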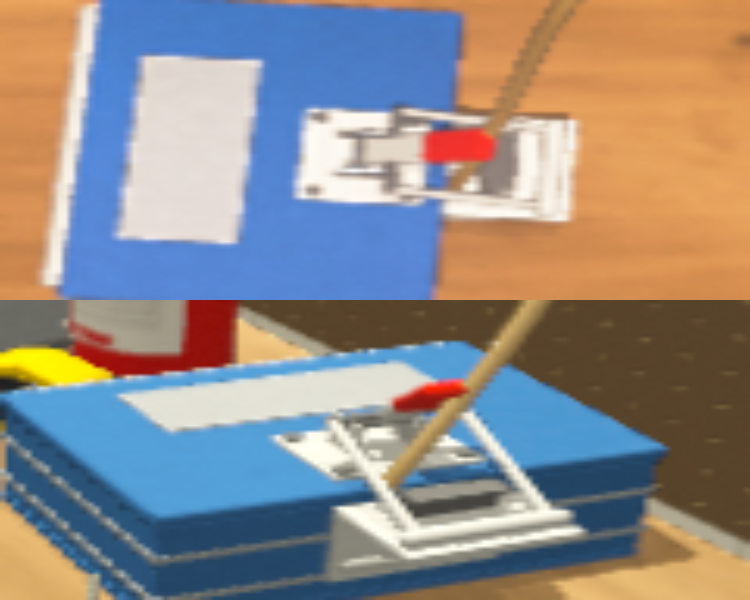

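```bash
python3 - <<'E'
from h import *
np.set_printoptions(precision=4,suppress=True)
a=ang-np.pi/2
r.reach(B(-.125,0,.32),q(a)); 
r.move_straight(B(-.125,0,.138+.025),speed=.15,max_force=6)
for f in np.arange(2.3,.35,-.15):
    x=-.040+.05*np.cos(f)-.005*np.sin(f)-.011; z=.106+.05*np.sin(f)+max(.005*np.cos(f),0)
    st=r.move_straight(B(x,0,z+.025),speed=.04,max_force=30); s=r.read_state(); print(round(f,2),st,tob(s["eef_pos"]),s["contact_force"])
    if st: break
else:
    r.move_straight(B(x,0,.16+.025)); r.move_straight(B(.008,0,.16+.025))
    st=r.move_straight(B(.008,0,.108+.025),speed=.03,max_force=30); r.hold(.3); s=r.read_state(); print(st,tob(s["eef_pos"]),s["contact_force"])
    r.move_straight(B(.008,0,.30),speed=.2)
    r.reach([.36,.12,.40],q(a)); r.movej([1.0,.1,1.5,0,1.3,1.0])
im,d,P,ray,c=cloud("top"); i2,*_=cloud("scene")
save(np.vstack([cv2.resize(im[140:220,260:380],(750,300)),cv2.resize(i2[215:295,240:360],(750,300))]),"t6")
b=tob(P); red=hsvmask(im,(0,150,100),(8,255,255))&(abs(b[...,0])<.1)&(abs(b[...,1])<.05); print("red",np.nanmedian(b[red],axis=0))
print(r.read_state()["time_s"])
E
```

```text
2.3 False [-0.0884 -0.0006  0.1689] [ 2.1334 -4.3753  3.7461]
2.15 False [-0.0818  0.0006  0.1724] [-0.6752  1.251  -0.622 ]
2.0 False [-0.0759  0.0001  0.1764] [-0.326   0.3252  0.1433]
1.85 False [-0.0692 -0.      0.1792] [0.8029 0.1535 0.2889]
1.7 False [-0.062  -0.      0.1807] [-0.3385 -0.174  -0.1974]
1.55 False [-0.0545  0.      0.1811] [ 0.4705 -0.0152 -0.1708]
1.4 False [-0.047   0.      0.1811] [-0.1628 -0.285  -0.0608]
1.25 False [-0.0395  0.      0.18  ] [ 0.524  -0.4998  0.2114]
1.1 False [-0.0324  0.      0.1778] [ 0.0344 -0.3347  0.0236]
0.95 False [-0.0255  0.0001  0.1744] [-0.6896  0.0968  0.3846]
0.8 False [-0.0192  0.0001  0.1701] [0.5385 0.3157 0.7527]
0.65 False [-0.0138  0.0001  0.165 ] [-0.188   0.9923  0.7084]
0.5 False [-0.0092  0.0002  0.159 ] [-1.6116 -1.0645 -0.9339]
False [ 0.008  -0.0001  0.1352] [-7.2094  3.7014 24.4784]
red [ 0.0083 -0.0023  0.1093]
80.1167
```

View pics/t6.png

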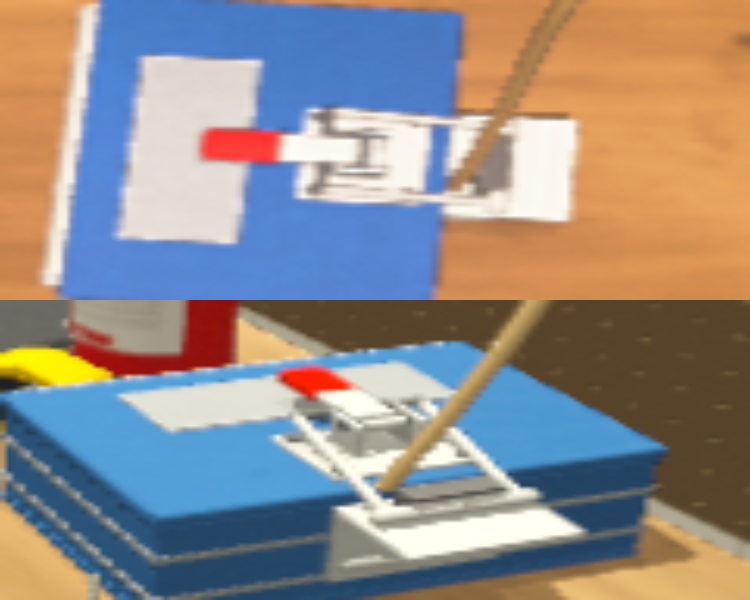

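```bash
cat >> h.py <<'E'
ca=np.radians(13.0); cx=np.array([np.cos(ca),np.sin(ca)]); cy=np.array([-cx[1],cx[0]]); V=np.array([.4234,.1992])
def CB(x,y,z): return [*(V+x*cx+y*cy),z]
def toc(p): d=np.asarray(p)[...,:2]-V; return np.stack([d@cx,d@cy,np.asarray(p)[...,2]],-1)
E
python3 - <<'E'
from h import *
np.set_printoptions(precision=4,suppress=True)
Q=q(ca-np.pi/2)
r.reach(CB(.03,.055,.40),Q)
print(r.move_straight(CB(.03,.055,.237+.025),speed=.1,max_force=6),toc(r.read_state()["eef_pos"]))
for b in np.radians(np.arange(0,104,8)):
    d=np.array([-np.sin(b),np.cos(b)]); t=np.array([-np.cos(b),-np.sin(b)])
    p=.052*d-.025*t
    st=r.move_straight(CB(p[0],p[1],.262),speed=.05,max_force=14)
    if st: break
s=r.read_state(); print(np.degrees(b),st,toc(s["eef_pos"]),s["contact_force"])
p=p-.02*t; r.move_straight(CB(p[0],p[1],.262),speed=.1)
r.move_straight(CB(p[0],p[1],.42),speed=.2)
r.movej([1.5,.1,1.5,0,1.3,1.5])
im,d,P,ray,c=cloud("top"); i2,*_=cloud("scene")
save(np.hstack([cv2.resize(im[140:220,110:230],(480,320)),cv2.resize(i2[130:250,180:280],(300,320))]),"t7")
y=hsvmask(im,(24,170,120),(34,255,255))&(P[...,2]>.235); print(blob(y,plane(ray,c,.251)),r.read_state()["time_s"])
E
```

```text
False [0.0303 0.0551 0.2626]
96.00000000000001 True [-0.0521  0.0248  0.2622] [ 0.1029  8.3559 -0.3082]
(array([0.3763, 0.1898], dtype=float32), np.float64(-2.922567152985355), ((0.37589290738105774, 0.1896093189716339), (0.045125335454940796, 0.016442833468317986), 12.609358787536621), 145) 89.825
```

View pics/t7.png

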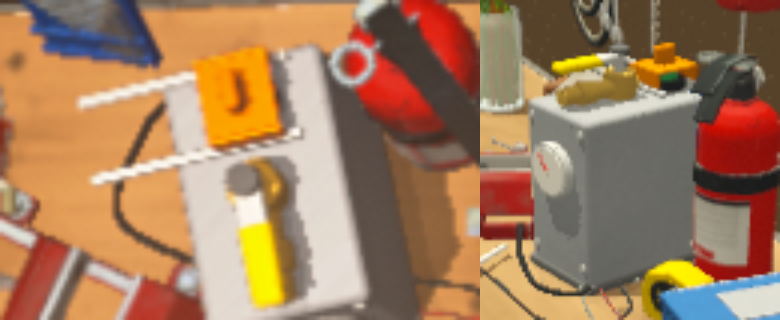

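```bash
python3 - <<'E'
from h import *
np.set_printoptions(precision=4,suppress=True)
Q=q(ca)
r.reach(CB(.055,-.028,.42),Q)
print(r.move_straight(CB(.055,-.028,.235+.025),speed=.1,max_force=6),toc(r.read_state()["eef_pos"]))
st=r.move_straight(CB(.055,.050,.260),speed=.05,max_force=14)
s=r.read_state(); print(st,toc(s["eef_pos"]),s["contact_force"])
r.move_straight(CB(.055,.030,.260),speed=.1); r.move_straight(CB(.055,.0,.30),speed=.1)
st=r.move_straight(CB(.055,0,.205+.025),speed=.03,max_force=20)
s=r.read_state(); print(st,toc(s["eef_pos"]),s["contact_force"]); r.hold(.3); print(r.read_state()["contact_force"])
r.move_straight(CB(.055,0,.42),speed=.2)
r.movej([1.5,.1,1.5,0,1.3,1.5])
im,d,P,ray,c=cloud("top"); i2,*_=cloud("scene")
save(np.hstack([cv2.resize(im[130:220,110:370],(520,300)),cv2.resize(i2[130:310,180:360],(280,300))]),"t8")
o=hsvmask(im,(8,180,150),(20,255,255))&(P[...,2]>.238); print(toc(np.nanmedian(P[o],0)),r.read_state()["time_s"])
E
```

```text
False [ 0.0552 -0.028   0.2605]
True [0.055  0.0447 0.2598] [ 0.8493 -3.3826  2.1692]
True [0.055 0.    0.241] [-1.8778 -0.4191  5.7811]
[-1.8799 -1.6039  6.1486]
[0.0575 0.0589 0.2473] 101.45
```

View pics/t8.png

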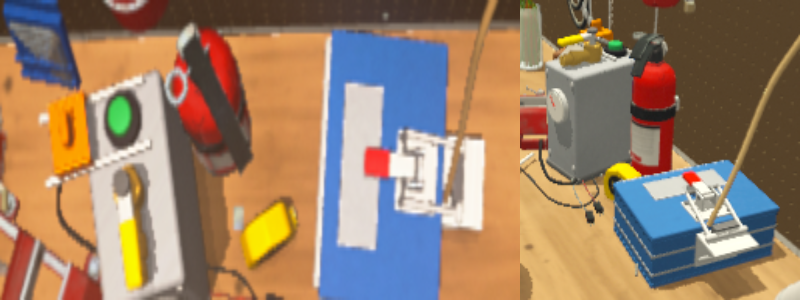

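```bash
python3 - <<'E'
from h import *
np.set_printoptions(precision=4,suppress=True)
Q=q(ca)
r.reach(CB(.055,0,.42),Q); r.move_straight(CB(.055,0,.25),speed=.1)
for z in (.242,.240,.238,.236,.235,.234):
    st=r.move_straight(CB(.055,0,z),speed=.01,max_force=25); r.hold(.2); s=r.read_state(); print(z,st,toc(s["eef_pos"]),s["contact_force"])
    if st or s["contact_force"][2]>18: break
r.move_straight(CB(.055,0,.42),speed=.2); r.movej([1.5,.1,1.5,0,1.3,1.5])
im,d,P,ray,c=cloud("top"); y=hsvmask(im,(24,170,120),(34,255,255))&(P[...,2]>.235); print(blob(y,plane(ray,c,.251)))
o=hsvmask(im,(8,180,150),(20,255,255))&(P[...,2]>.238); print(toc(np.nanmedian(P[o],0)),r.read_state()["time_s"])
b=tob(P); red=hsvmask(im,(0,150,100),(8,255,255))&(abs(b[...,0])<.1)&(abs(b[...,1])<.05); print("red",np.nanmedian(b[red],axis=0))
E
```

```text
0.242 False [0.0551 0.     0.2421] [ 0.1244 -0.7425  4.0916]
0.24 False [0.0551 0.     0.241 ] [-1.7521 -0.9207 10.5143]
0.238 False [0.0552 0.     0.2407] [-6.4343 -2.0281 23.0949]
(array([0.3764, 0.1897], dtype=float32), np.float64(-2.928707723638003), ((0.3758317530155182, 0.18970878422260284), (0.04520568996667862, 0.01682753674685955), 11.469161033630371), 147)
[0.0575 0.0592 0.2474] 110.925
red [ 0.0082 -0.0026  0.1092]
```

```bash
python3 - <<'E'
from h import *
np.set_printoptions(precision=4,suppress=True)
Q=q(ca)
r.reach(CB(.055,0,.42),Q); r.move_straight(CB(.055,0,.252),speed=.1)
print(r.read_state()["grip_width"])
for z in np.arange(.251,.239,-.001):
    r.move_straight(CB(.055,0,z),speed=.02); F=[]
    for i in range(5): r.hold(.05); F.append(r.read_state()["contact_force"])
    print(round(z,4),r.read_state()["eef_pos"][2],np.mean(F,0))
i2,*_=cloud("scene"); save(cv2.resize(i2[110:190,170:290],(720,480)),"t9")
r.move_straight(CB(.055,0,.42),speed=.2)
print(r.read_state()["time_s"])
E
```

```text
4.151763457832825e-05
0.251 0.25102316404491465 [-0.032  -0.1918  0.0547]
0.25 0.2500176694692917 [-0.0777 -0.084  -0.1412]
0.249 0.24901092781496084 [-0.0891  0.0804 -0.0711]
0.248 0.24802281684462985 [ 0.0067  0.0208 -0.0481]
0.247 0.24709601095546507 [ 0.4171 -0.044   1.0717]
0.246 0.24609967277681435 [0.5323 0.3594 1.8335]
0.245 0.24504214750933706 [0.9315 0.2687 2.6595]
0.244 0.2440689506915551 [0.9013 0.1432 3.0995]
0.243 0.24307380718594992 [1.1694 0.4365 3.5578]
0.242 0.2420680199150521 [1.9401 0.8379 4.3902]
0.241 0.24107728627087355 [1.5706 0.1451 5.3096]
0.24 0.24095441933593012 [-0.6832  0.1599 11.2424]
0.239 0.24083268737280877 [-2.4308 -0.298  16.5257]
122.5
```

View pics/t9.png

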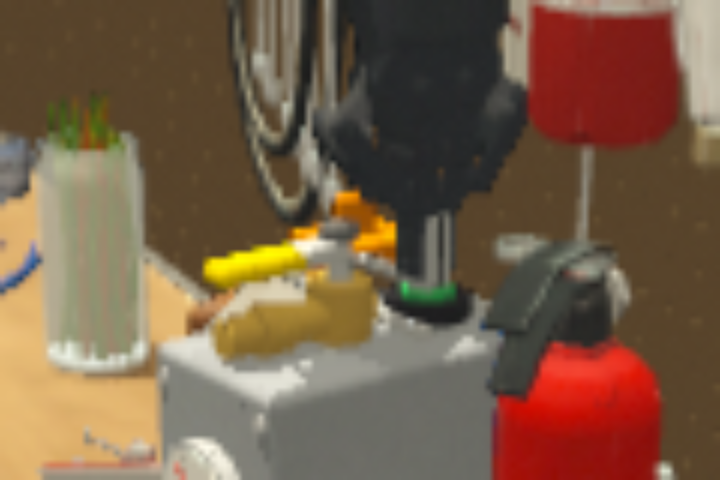

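The force ramps from 0 to 5 N over 6 mm and then meets a hard stop, so the button was pressed home. I'll move clear and hand in.

```bash
python3 - <<'E'
from h import *
r.movej([1.5,.1,1.5,0,1.3,1.5]); r.hold(.5); print(r.finish_job())
E
```

```text
the job is handed in; nothing more can be done
None
```

I handed the job in at about 124 s and the hand-in call gave no verdict: both spark plugs on the bench are in the box, the lid is shut and the latch clamped flat, the valve is open, the catch is aside, the start button was pressed to its stop and released, and the tape measure was not touched.

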